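Weigh the filter cartridge on the hook scale

ROBOT

A 6-joint arm with a two-finger parallel gripper is mounted at the origin on the work surface. World frame = base frame: x ahead of the robot, y to its left, z up, the work surface at z = 0. Lengths are in m, angles in rad, forces in N, time in s.
With the tool pointing down it reaches from about 0.375 to 0.9 m from the base axis. Payload 3.1 kg.
Tool frame: the origin (TCP) lies on the centre line of the jaws, within the pads' length; the fingertips stand 8 mm ahead of it and the grasp point (between the pads) lies 11 mm behind it; z points along the fingers, y is the line along which they close (so a half turn about z gives the same grasp; the last joint's range is limited). The gripper opens to 85 mm and grips with 20 to 120 N. Pads are 22 mm wide; open, the fingers measure 114 mm over their backs; the gripper's body (76 mm by 85 mm) begins 54 mm behind the grasp point. The pads swing forward as they close: fully open they stand 13 mm farther back than shut.
Start: joints at [1.065, 0.527, 1.433, -0, 1.181, -0.178], TCP at [0.201, 0.592, 0.239] pointing down, gripper open.
Joint ranges: [-3.08, 3.08], [-0.75, 2.2], [0.22, 2.44], [-1.43, 4.57], [0, 2.65], [-2.85, 2.85]. Speed limits (rad/s): [2.79, 2.79, 3.14, 3.14, 3.14, 3.14].

INTERFACE

Orientations are given as a unit quaternion [x, y, z, w].
In Python, from station import * gives the robot as it stands.
- The arm moves only by the tool play_rows, never from a script. Its argument "rows" is a list of rows, each a list of 3 entries, a list of its own where there are three numbers: the turn, a rotation vector about the tool's x, y, z in degrees, then the shift along the tool's x, y, z in mm, then the closure, from 0 (fully open) to 1 (shut). In form: [[[ax, ay, az], [dx, dy, dz], jaw], ...]. A call has 1 to 12 rows; each row shifts and turns the commanded pose from where the row before left it, along the tool's axes as they then stand; what a row does not reach is not made up. A row lasts 1/12 s, in which the tool goes at most 41.7 mm and 7.16 degrees, less where a joint would pass 70% of its speed; a pose out of reach is approached as far as the arm can. A call with a gripper value outside its range is refused whole. The fingers move at their own pace and stop on an object; "grip_force" is the grip in N (left out, the last holds). Time passes only in rows, so rows that do not move let the fingers close. It gives the time, the measured TCP pose, the force, the opening and the grip force at its end, in the units of the state.
- sense(): the state, without advancing time (a new reading comes with each control period).
- snapshot(name): name is "side" or "top"; returns (picture, depth): 400x640x3 uint8, red, green, blue; 400x640 float32, m along the optical axis (not along the pixel's ray), 0 where there is no reading.
- get_calibration(name): a dict with "vfov" (degrees; the focal length in pixels is half the picture's height over the tangent of half this angle, whatever the lens; pixels are square), "cx", "cy" (the principal point, pixels), "xyz" and "attitude" of the camera in the world. Camera axes: x right, y down, z forward; pixel columns grow to the right and rows downward; lengths in m; the calibration is good to about 2 mm. A picture is of the moment at which its call begins. get_calibration takes no time and is no camera call.
- sign_off(): hands the job in; it is judged then, once.
The state is a dict: "t": time; "q": joint angles; "qd": joint speeds; "tau": joint torques, N m; "tcp_pos": TCP position; "tool_rot": TCP orientation; "force": force on the tool from outside, world axes, zero at the start; "ft_torque": the same for the moment, N m; "finger_gap": opening from 0.0 (shut) to 1.0 (fully open); "gripper_force": force on a finger pad.
Only numpy, scipy, OpenCV 4.12 (cv2) and the standard library are available. Lean on these libraries where they do the work, as an engineer would, in place of code of your own. Each camera call takes 0.05 s, during which the arm holds its last target. There are 200 camera calls.

TASK

Check-weigh the filter cartridge that has the hanging eye: hang it on the hook of the spring scale, easing its weight on gently so the hook neither jerks nor bottoms out, let go of it and let it hang alone and still for at least a second. Then take hold of it again, lift it off gently so that the hook goes back to zero without snapping up, and stand it fully home in the round well of the open yellow case. Do not strain the hook, do not force the cartridge into the well, and leave the other things on the bench where they are.

Things in the scene. Friction and masses are not known exactly. Their poses are not given: they have to be found in the camera images.
- cartridge: Filter cartridge, loose, standing on the bench, 155 mm tall, weight unknown, at most 0.65 kg. Origin: centre of its underside, z up. Bare aluminium can 40 mm across, 70 mm tall, black band; on it a steel eye, open along its x, and above that an upright steel tab to grip, 12 mm (x) by 16 mm (y), z 110 to 155 mm. A half turn about z looks the same.
- cartridge_eye (a point): Point in the cartridge's eye, 100 mm above its underside: the hook's bar lies centred here when it hangs. The eye is 12 mm thick (x); its opening is 28 mm wide (y), floor at z 70 mm, straight sides to z 91 mm, then a 45 degree roof peaking at z 106 mm (z from the underside). Outside it is 44 mm wide, its shoulders up to z 110 mm.
- cartridge_tab (a point): Middle of the gripping height of the cartridge's tab, 138 mm above its underside (tab top is 17 mm higher).
- scale: Spring hook scale, fixed. Origin on the bench right below the hook's seat; the hook's open end points to its -x. On its +x side, 155 mm away, the column, 44 mm wide and 330 mm tall. The base plate, 14 mm thick and 100 mm wide, reaches from 40 mm on the -x side to 200 mm on the +x side.
- hook_seat (a point): Seat of the hook, on the centre line of its level bar (8 mm round steel, along x); 240 mm above the bench when empty, sinks with load. Axes as the scale's. 26 to 30 mm to the -x side the tip turns up to 14 mm over the centre line; 120 mm to the +x side is the carriage. With the eye point 10 to 26 mm above the centre line (best 18) the eye passes over the tip along x.
- scale_hook (a joint): Travel of the hook downwards in m: 0 empty (upper stop), soft spring of 60 N/m (17 mm per newton), lightly damped. How far the cartridge pulls it down depends on its unknown weight; overloaded above 112 mm, lower stop at 120 mm. Faster than 80 mm/s is a jerk; ease load on and off at about 30 mm/s.
- case: Open yellow instrument case, fixed, 160 x 120 mm, 55 mm tall. Origin on the bench below the centre of its round well; the case reaches 45 mm to its -x, 115 mm to its +x, 60 mm to either side. The well is in a black block, top at 47 mm, at the -x end; a circuit board lies at the +x end.
- well (a point): Centre of the floor of the well, 17 mm above the bench; the well is 44 mm in diameter, 30 mm deep, with a small chamfer at the mouth. A cartridge home in it has its underside on this point.
- screwdriver: Screwdriver lying on the bench; leave it alone.
- tape: Roll of white tape, 64 mm across, 18 mm high, lying flat; leave it alone.
- jar: Clear jar with white cap, 44 mm across, 75 mm tall; leave it alone.
- plain_cartridge: Plain cartridge without an eye, 40 mm across, 70 mm tall; leave it alone.
- wrench: Wrench lying on the bench; leave it alone.
- foam: Dark foam block, 100 x 70 x 30 mm; leave it alone.
- adapter: Black mains adapter, 50 x 80 x 30 mm; leave it alone.
Things that resemble listed ones, but are neither listed nor needed, are in the scene too. What is shaped like the cartridge but orange is not meant.

How it is judged:
By the outcome, as a careful person would: the job done as asked, in the order asked, and still so for the second after the job is handed in, with the robot touching nothing.
It also fails if it takes over 72 s, if anything falls off the work surface, if the arm or the gripper's body presses on something with over 40 N, if the wrist force passes 120 N, or if a joint passes its speed limit or range.

## Working session

There is one attempt and no reset: what is moved stays moved. The work goes in short steps, Python scripts to look and compute and a tool call to move; the robot and the scene stay as the last step left them, time stands still between calls to the robot, and variables do not carry over. Pictures are saved under pics/ and viewed, at most 10 in all, crops included, and the job is handed in when it is done.

Besides the shell and the picture viewer there is one more tool, called after ">>>" as name(argument=value, ...) on one line, values as JSON. play_rows: Moves the arm, as the interface text tells. Its arguments: {"type":"object","properties":{"rows":{"type":"array","items":{"type":"array"}},"grip_force":{"type":"number"}},"required":["rows"]}

```bash
mkdir -p pics
python3 - <<'E'
from station import *
import cv2,numpy as np
for n in("side","top"):
    p,d=snapshot(n); np.savez(f"pics/{n}0.npz",p=p,d=d)
    cv2.imwrite(f"pics/{n}0.png",p[:,:,::-1]); print(n,get_calibration(n),(d==0).mean())
s=sense();print(s["t"],s["tcp_pos"],s["tool_rot"],s["force"])
E
ls
```

```text
side {'vfov': 55.12733703936637, 'cx': 317.7145828562867, 'cy': 201.39210804276377, 'xyz': array([0.30962023, 0.57693769, 0.92008089]), 'attitude': array([-0.17236933,  0.92493045, -0.3336447 ,  0.05893802])} 0.0039140625
top {'vfov': 43.83650720770853, 'cx': 313.4175748455988, 'cy': 200.53639290018694, 'xyz': array([ 0.37720691, -0.01891447,  1.38767455]), 'attitude': array([ 0.70791172, -0.70332299,  0.04148162, -0.04976999])} 0.003765625
0.1 [0.20028799 0.59137671 0.2384302 ] [ 1.62677910e-01  9.86678743e-01 -9.18601573e-04 -3.34353304e-04] [-0.4967913   0.15853847 -0.91345332]
pics
```

View pics/side0.png

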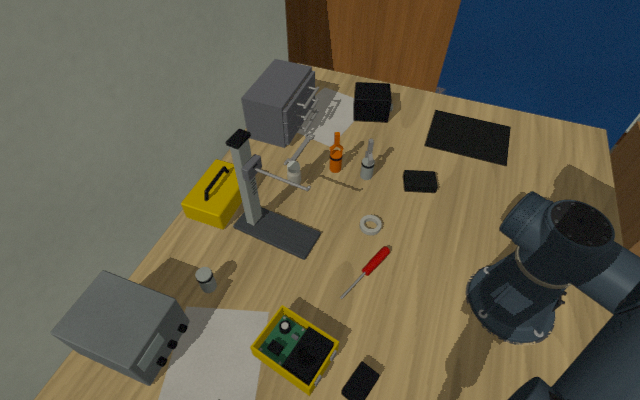

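View pics/top0.png

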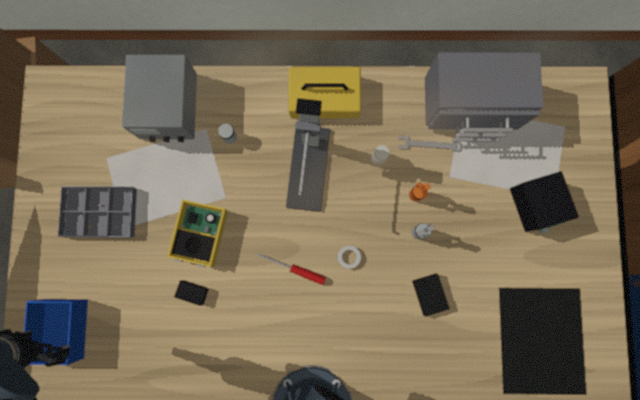

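The side view shows the silver cartridge at (368,160), with the orange one at (336,155). The hook tip is at (308,188) and the open case at (297,348). In the top view the cartridge is at (424,231), the scale base at (308,168), and the case at (198,234) with its black well block at (195,247).

```bash
cat > h.py <<'E'
from station import *
import cv2,numpy as np
from scipy.spatial.transform import Rotation as R
def cam(n):
    c=get_calibration(n); return c,200/np.tan(np.radians(c["vfov"]/2)),R.from_quat(c["attitude"]).as_matrix()
def cloud(n,d):
    c,f,M=cam(n); v,u=np.mgrid[0:400,0:640]
    r=np.stack([(u-c["cx"])/f*d,(v-c["cy"])/f*d,d],-1)
    return r@M.T+c["xyz"]
def ray(n,u,v,z):
    c,f,M=cam(n); r=M@np.array([(u-c["cx"])/f,(v-c["cy"])/f,1]); return c["xyz"]+r*(z-c["xyz"][2])/r[2]
def proj(n,P):
    c,f,M=cam(n); q=(np.atleast_2d(P)-c["xyz"])@M; return q[:,:2]/q[:,2:]*f+[c["cx"],c["cy"]]
E
python3 - <<'E'
from h import *
np.set_printoptions(precision=4,suppress=True)
ims=[]
for n,boxes in(("side",[(340,130,60,60),(230,130,100,140),(240,300,110,100)]),("top",[(395,210,60,60),(270,90,80,125),(160,190,80,90)])):
    z=np.load(f"pics/{n}0.npz");p,d=z["p"],z["d"];W=cloud(n,d)
    row=[cv2.resize(p[y:y+h,x:x+w],(260,290),interpolation=cv2.INTER_CUBIC) for x,y,w,h in boxes]; ims.append(np.hstack(row))
    # bench check, yellow rim, cartridges
    print(n,"bench z",np.median(W[300:320,400:450,2]) if n=="side" else np.median(W[320:360,250:280,2]))
    hsv=cv2.cvtColor(p,cv2.COLOR_RGB2HSV)
    m=(hsv[...,0]>22)&(hsv[...,0]<33)&(hsv[...,1]>180)&(hsv[...,2]>70)&(W[...,0]<.65)&(W[...,2]>.045)&(W[...,2]<.062)&(d>0)
    m[:190]=0
    q=W[m][:,:2].astype(np.float32);r=cv2.minAreaRect(q);print(" case rim",len(q),r,np.median(W[m][:,2]))
    print(cv2.boxPoints(r))
    b=boxes[0];s=np.zeros(d.shape,bool);s[b[1]:b[1]+b[3],b[0]:b[0]+b[2]]=1
    s&=(d>0)&(hsv[...,1]<90)
    for lo,hi in((.03,.066),(.066,.08),(.08,.108),(.112,.15),(.15,.165)):
        k=s&(W[...,2]>lo)&(W[...,2]<hi)
        if k.any():print(" cart",lo,k.sum(),np.median(W[k],0),W[k].min(0),W[k].max(0))
    b=boxes[1];s=np.zeros(d.shape,bool);s[b[1]:b[1]+b[3],b[0]:b[0]+b[2]]=1
    for lo,hi in((.008,.02),(.2,.237),(.237,.25),(.25,.262),(.32,.345)):
        k=s&(W[...,2]>lo)&(W[...,2]<hi)&(d>0)
        if k.sum()>4:
            r=cv2.minAreaRect(W[k][:,:2].astype(np.float32));print(" scale",lo,k.sum(),r,W[k].min(0),W[k].max(0)); print(cv2.boxPoints(r).ravel())
cv2.imwrite("pics/crops.png",np.vstack(ims)[:,:,::-1])
E
```

```text
side bench z 0.0012665323257384786
 case rim 818 ((0.4613950848579407, 0.31321531534194946), (0.12122007459402084, 0.16064418852329254), 77.66536712646484) 0.05539832803471967
[[0.37   0.2712]
 [0.5269 0.2368]
 [0.5528 0.3553]
 [0.3959 0.3896]]
 cart 0.03 98 [ 0.4648 -0.278   0.0477] [ 0.4491 -0.2995  0.0302] [ 0.5548 -0.2714  0.0658]
 cart 0.066 77 [ 0.4733 -0.2862  0.0714] [ 0.4494 -0.308   0.0662] [ 0.4883 -0.2717  0.0793]
 cart 0.08 52 [ 0.4636 -0.2826  0.0959] [ 0.4542 -0.3078  0.0804] [ 0.4848 -0.2737  0.1077]
 cart 0.112 51 [ 0.4679 -0.288   0.1325] [ 0.4603 -0.2979  0.1121] [ 0.4778 -0.2812  0.1498]
 cart 0.15 22 [ 0.4677 -0.2907  0.1557] [ 0.4606 -0.3009  0.1506] [ 0.4752 -0.2828  0.1585]
 scale 0.008 2386 ((0.7006564736366272, -0.1494591236114502), (0.287265419960022, 0.5278531908988953), 18.066532135009766) [ 0.5254 -0.4159  0.008 ] [0.9073 0.0772 0.02  ]
[ 0.4823  0.0569  0.646  -0.4449  0.9191 -0.3558  0.7554  0.146 ]
 scale 0.2 143 ((0.683149516582489, 0.009585287421941757), (0.11523739248514175, 0.052601397037506104), 16.926990509033203) [ 0.6204 -0.0169  0.2002] [0.73
[... 2011 characters left out ...]
0.6278864145278931, 0.005283717066049576), (0.17723222076892853, 0.056532442569732666), 3.382735013961792) [ 0.5379 -0.0193  0.2374] [0.7161 0.0375 0.25  ]
[ 0.5378  0.0283  0.5411 -0.0282  0.718  -0.0177  0.7147  0.0387]
 scale 0.25 241 ((0.6278808116912842, 0.008092479780316353), (0.17608749866485596, 0.058621905744075775), 1.5111291408538818) [ 0.5393 -0.0193  0.25  ] [0.7165 0.0393 0.2617]
[ 0.5391  0.0351  0.5406 -0.0235  0.7167 -0.0189  0.7151  0.0397]
 scale 0.32 391 ((0.725013017654419, 0.006606999784708023), (0.05584776774048805, 0.03488917648792267), 84.78972625732422) [ 0.7058 -0.0212  0.3204] [0.7436 0.0342 0.3347]
[ 0.7051 -0.0196  0.7398 -0.0228  0.7449  0.0328  0.7102  0.036 ]
```

View pics/crops.png

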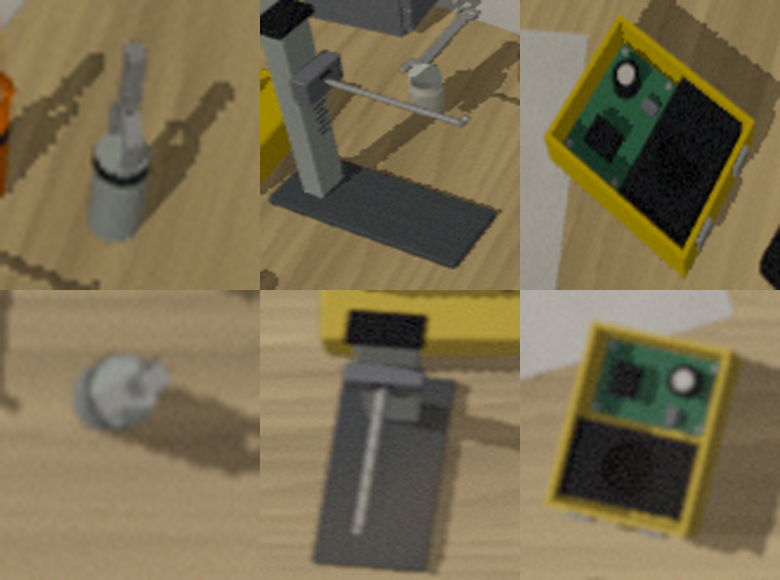

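The crops show the cartridge upright with its eye and tab, the bar running from its tip to the column, and the black well block at the -x (robot) end of the case. Next I'll fit the yaw angles and line positions.

Run:
```python
from h import *
np.set_printoptions(precision=4,suppress=True)
def line(P):
    vx,vy,x,y=cv2.fitLine(P[:,:2].astype(np.float32),cv2.DIST_HUBER,0,.005,.005).ravel()
    return np.degrees(np.arctan2(vy,vx)),x,y
for n in("side","top"):
    z=np.load(f"pics/{n}0.npz");p,d=z["p"],z["d"];W=cloud(n,d);v=d>0
    hsv=cv2.cvtColor(p,cv2.COLOR_RGB2HSV)
    k=v&(W[...,2]>.225)&(W[...,2]<.265)&(W[...,0]>.53)&(W[...,0]<.67)&(abs(W[...,1])<.06)
    P=W[k];a=line(P);print(n,"bar",k.sum(),a,"y at .57",a[2]+np.tan(np.radians(a[0]))*(.57-a[1]),"z med",np.median(P[:,2]),"tip x",np.percentile(P[:,0],[0,2]),"z tip",P[P[:,0]<.548][:,2])
    k=v&(W[...,2]>.004)&(W[...,2]<.024)&(hsv[...,2]<110)&(hsv[...,1]<90)&(W[...,0]>.5)&(W[...,0]<.80)&(abs(W[...,1])<.1)
    m=cv2.morphologyEx(k.astype(np.uint8),cv2.MORPH_OPEN,np.ones((5,5)));r=cv2.minAreaRect(W[m>0][:,:2].astype(np.float32));print(" base",r,cv2.boxPoints(r).ravel(),np.median(W[m>0][:,2]))
    near=v&(np.hypot(W[...,0]-.47,W[...,1]+.292)<.035)&(hsv[...,1]<90)
    for lo,hi in((.08,.112),(.06,.075),(.113,.16)):
        k=near&(W[...,2]>lo)&(W[...,2]<hi);P=W[k]
        r=cv2.minAreaRect(P[:,:2].astype(np.float32));print(" cart",lo,line(P),r)
    P=W[near&(W[...,2]>.088)&(W[...,2]<.112)];print((P*1000).astype(int).tolist())
    # black block well: darkest pixels
    o=v&(hsv[...,0]<15)&(hsv[...,1]>150)&(W[...,2]>.1)&(W[...,2]<.17)&(W[...,0]<.6)&(W[...,1]<-.2);print(" orange",np.median(W[o],0),W[o].min(0),W[o].max(0))
    # column side
```

```text
side bar 177 (np.float32(-6.176598), np.float32(0.59515184), np.float32(0.02213699)) y at .57 0.02485896 z med 0.24431400998254738 tip x [0.5363 0.5381] z tip [0.254  0.2546 0.2569 0.254  0.2529 0.2531 0.2521 0.2471 0.25   0.2517
 0.2501 0.2432 0.2451 0.2451 0.2463 0.2468 0.2414 0.2415 0.2429 0.2411]
 base ((0.6494268178939819, 0.015397466719150543), (0.10120654851198196, 0.24088937044143677), 83.87157440185547) [ 0.5243 -0.0221  0.7638 -0.0478  0.7746  0.0529  0.5351  0.0786] 0.015020503464244217
 cart 0.08 (np.float32(-48.898026), np.float32(0.46673924), np.float32(-0.2872767)) ((0.47087785601615906, -0.2915230691432953), (0.013104856014251709, 0.04276416450738907), 41.55965805053711)
 cart 0.06 (np.float32(-24.225151), np.float32(0.47116238), np.float32(-0.2865903)) ((0.4687291979789734, -0.28983521461486816), (0.03623487055301666, 0.03918967768549919), 89.70702362060547)
 cart 0.113 (np.float32(-15.543321), np.float32(0.46931928), np.float32(-0.28912058)) ((0.46859556436538696, -0.2931319773197174), (0.013051348738372326, 0.018096040934324265), 33.156982421875)
[[476, -296, 111],
[... 1938 characters left out ...]
88], [483, -302, 89], [482, -303, 98], [479, -296, 105], [471, -285, 110], [469, -281, 101], [469, -284, 100], [468, -285, 105], [467, -278, 91], [466, -279, 97], [466, -282, 99], [466, -284, 102], [466, -285, 106], [466, -288, 107], [464, -275, 95], [464, -277, 96], [464, -279, 98], [464, -282, 97], [463, -283, 106], [463, -285, 106], [463, -287, 111], [461, -275, 93], [461, -277, 95], [461, -280, 95], [461, -282, 98], [461, -284, 99], [461, -286, 102], [461, -288, 106], [459, -278, 89], [458, -279, 99], [459, -282, 95], [458, -284, 101], [458, -286, 102], [456, -277, 93], [456, -279, 96], [456, -283, 92]]
 orange [ 0.5742 -0.2855  0.1311] [ 0.531  -0.6573  0.1004] [ 0.5896 -0.2763  0.1585]
```

>>> play_rows(rows=[[[0, 0, 7], [0, 0, 0], 0], [[0, 0, 7], [0, 0, 0], 0], [[0, 0, 7], [0, 0, 0], 0], [[0, 0, 7], [0, 0, 0], 0], [[0, 0, 7], [0, 0, 0], 0], [[0, 0, 0], [-35, -5.4, -1.6], 0], [[0, 0, 0], [-35, -5.4, -1.6], 0], [[0, 0, 0], [-35, -5.4, -1.6], 0], [[0, 0, 0], [-35, -5.4, -1.6], 0], [[0, 0, 0], [-35, -5.4, -1.6], 0], [[0, 0, 0], [-35, -5.4, -1.6], 0], [[0, 0, 0], [-35, -5.4, -1.6], 0]], grip_force=50)

```text
t: 1.1
tcp_pos: [0.3152, 0.3704, 0.2503]
tool_rot: [0.452, 0.892, -0.0, -0.0]
force: [0.7, 0.4, 0.7]
finger_gap: 1.002
gripper_force: 0.0
```

>>> play_rows(rows=[[[0, 0, 0], [-35, -5.4, -1.6], 0], [[0, 0, 0], [-35, -5.4, -1.6], 0], [[0, 0, 0], [-35, -5.4, -1.6], 0], [[0, 0, 0], [-35, -5.4, -1.6], 0], [[0, 0, 0], [-35, -5.4, -1.6], 0], [[0, 0, 0], [-35, -5.4, -1.6], 0], [[0, 0, 0], [-35, -5.4, -1.6], 0], [[0, 0, 0], [-29, -17.5, 0], 0], [[0, 0, 0], [-29, -17.5, 0], 0], [[0, 0, 0], [-29, -17.5, 0], 0], [[0, 0, 0], [-29, -17.5, 0], 0], [[0, 0, 0], [-29, -17.5, 0], 0]])

```text
t: 2.1
tcp_pos: [0.4444, -0.0181, 0.2615]
tool_rot: [0.452, 0.892, -0.0, -0.0]
force: [1.1, 0.2, -0.6]
finger_gap: 1.003
gripper_force: 0.0
```

>>> play_rows(rows=[[[0, 0, 0], [-29, -17.5, 0], 0], [[0, 0, 0], [-29, -17.5, 0], 0], [[0, 0, 0], [-29, -17.5, 0], 0], [[0, 0, 0], [-29, -17.5, 0], 0], [[0, 0, 0], [-29, -17.5, 0], 0], [[0, 0, 0], [-29, -17.5, 0], 0], [[0, 0, 0], [0, 0, 0], 0], [[0, 0, 0], [0, 0, 0], 0]])

```text
t: 2.77
tcp_pos: [0.463, -0.2206, 0.2612]
tool_rot: [0.453, 0.891, 0.0, -0.0]
force: [-0.3, 0.9, -0.2]
finger_gap: 1.0
gripper_force: 0.0
```

```bash
cat >> h.py <<'E'
def to(x,y,z,yaw=None):
    s=sense();M=R.from_quat(s["tool_rot"]).as_matrix()
    psi=np.degrees(np.arctan2(M[1,1],M[0,1]))
    print("t",round(s["t"],2),"pos",np.round(s["tcp_pos"],4),"yawY",round(psi,2),"tilt",np.round(M[:2,2],4),"F",np.round(s["force"],2),"T",np.round(s["ft_torque"],2),"gap",round(s["finger_gap"],3),"gf",round(s["gripper_force"],1))
    print(" tool mm",np.round(M.T@(np.array([x,y,z])-s["tcp_pos"])*1000,1), "" if yaw is None else f"turn z {-((yaw-psi+90)%180-90):.1f}")
    return s
E
python3 -c "
from h import *
to(.4705,-.2925,.127,36.5)"
```

```text
t 2.77 pos [ 0.463  -0.2206  0.2612] yawY 36.09 tilt [-0.0005  0.0006] F [-0.3   0.88 -0.23] T [0.02 0.01 0.  ] gap 1.0 gf 0.0
 tool mm [-62.7 -36.3 134.2] turn z -0.4
```

>>> play_rows(rows=[[[0, 0, 0], [-21, -12, 0], 0], [[0, 0, 0], [-21, -12, 0], 0], [[0, 0, 0], [-20.7, -12.3, 0], 0], [[0, 0, 0], [0, 0, 0], 0], [[0, 0, 0], [0, 0, 20], 0], [[0, 0, 0], [0, 0, 25], 0], [[0, 0, 0], [0, 0, 25], 0], [[0, 0, 0], [0, 0, 25], 0], [[0, 0, 0], [0, 0, 20], 0], [[0, 0, 0], [0, 0, 12], 0], [[0, 0, 0], [0, 0, 6], 0], [[0, 0, 0], [0, 0, 0], 0]])

```text
t: 3.77
tcp_pos: [0.4701, -0.2886, 0.1274]
tool_rot: [0.451, 0.892, 0.001, -0.002]
force: [-0.6, 0.5, 0.4]
finger_gap: 1.001
gripper_force: 0.0
```

Run:
```python
from h import *
to(.4705,-.2925,.127,36.5)
p,d=snapshot("side");q,_=snapshot("top")
cv2.imwrite("pics/pre.png",np.hstack([cv2.resize(p[110:210,310:440],(520,400)),cv2.resize(q[180:280,390:460],(280,400))])[:,:,::-1])
```

```text
t 3.77 pos [ 0.4701 -0.2886  0.1274] yawY 36.35 tilt [-0.0031  0.0032] F [-0.6   0.46  0.36] T [ 0.01  0.04 -0.02] gap 1.001 gf 0.0
 tool mm [-3.4 -2.   0.4] turn z -0.2
```

View pics/pre.png

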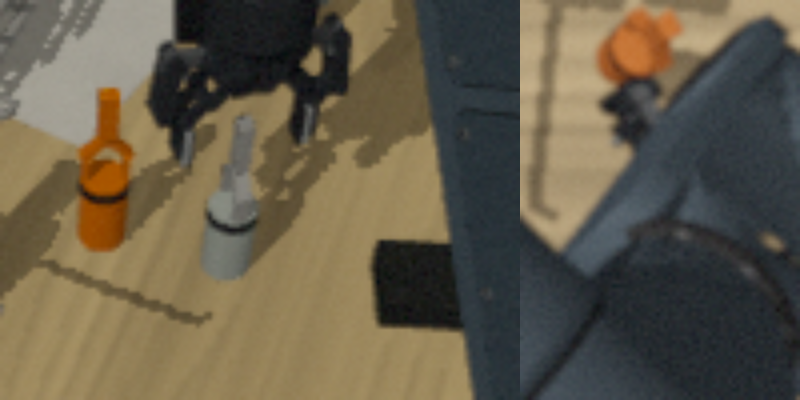

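The side view shows the tab standing between the two open fingers, with clear space to the orange cartridge. I'll centre the gripper and close.

>>> play_rows(rows=[[[0, 0, 0], [-3.4, -2, 0.4], 0], [[0, 0, 0], [0, 0, 0], 0.4], [[0, 0, 0], [0, 0, 0], 0.6], [[0, 0, 0], [0, 0, 0], 0.7], [[0, 0, 0], [0, 0, 0], 0.75], [[0, 0, 0], [0, 0, 0], 0.8], [[0, 0, 0], [0, 0, 0], 0.85], [[0, 0, 0], [0, 0, 0], 0.9], [[0, 0, 0], [0, 0, 0], 0.95], [[0, 0, 0], [0, 0, 0], 1], [[0, 0, 0], [0, 0, 0], 1], [[0, 0, 0], [0, 0, 0], 1]], grip_force=45)

```text
t: 4.87
tcp_pos: [0.4714, -0.295, 0.1284]
tool_rot: [0.452, 0.892, -0.0, 0.0]
force: [-1.0, -0.2, 1.5]
finger_gap: 0.135
gripper_force: 45.4
```

Run:
```python
from h import *
to(.4705,-.2925,.127,36.5)
```

```text
t 4.87 pos [ 0.4714 -0.295   0.1284] yawY 36.28 tilt [ 0.0001 -0.0004] F [-0.96 -0.18  1.46] T [-0.15  0.15  0.02] gap 0.135 gf 45.4
 tool mm [2.6 0.8 1.4] turn z -0.2
```

>>> play_rows(rows=[[[0, 0, 0], [0, 0, -5], 1], [[0, 0, 0], [0, 0, -12], 1], [[0, 0, 0], [0, 0, -18], 1], [[0, 0, 0], [0, 0, -20], 1], [[0, 0, 0], [0, 0, -20], 1], [[0, 0, 0], [0, 0, -20], 1], [[0, 0, 0], [0, 0, -20], 1], [[0, 0, 0], [0, 0, -20], 1], [[0, 0, 0], [0, 0, -16], 1], [[0, 0, 0], [0, 0, -7], 1], [[0, 0, 0], [0, 0, 0], 1], [[0, 0, 0], [0, 0, 0], 1]])

```text
t: 5.87
tcp_pos: [0.4709, -0.2943, 0.2855]
tool_rot: [0.452, 0.892, 0.0, -0.001]
force: [-0.3, -0.1, -4.2]
finger_gap: 0.132
gripper_force: 44.7
```

Run:
```python
from h import *
s=to(.46,.036,.2864,-6.1)
F=[]
for i in range(4):
    snapshot("side"); F.append(sense()["force"])
print(np.mean(F,0),np.std(F,0))
p,d=snapshot("side");cv2.imwrite("pics/held.png",cv2.resize(p[20:200,280:440],(640,560))[:,:,::-1])
```

```text
t 5.87 pos [ 0.4709 -0.2943  0.2855] yawY 36.28 tilt [-0.0011  0.0012] F [-0.32 -0.11 -4.17] T [-0.01  0.06 -0.04] gap 0.132 gf 44.7
 tool mm [272.7 186.6  -0.4] turn z 42.4
[ 0.23329128  0.04759437 -3.65517086] [0.52586365 0.41329864 0.42735015]
```

View pics/held.png

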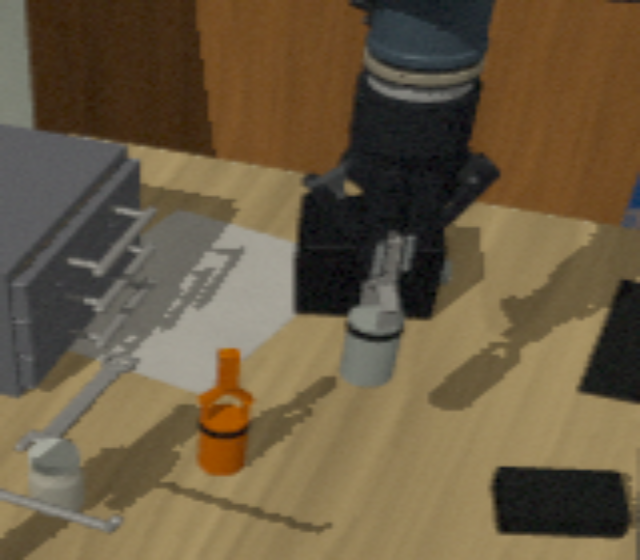

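The cartridge hangs upright in the grip at about (370,340) in the crop, clear of its neighbours. Its weight is about 3.8 N. Now to the front of the hook.

>>> play_rows(rows=[[[0, 0, 0], [8, 6, 0], 1], [[0, 0, 0], [16, 12, 0], 1], [[0, 0, 0], [24, 17.6, 0], 1], [[0, 0, 0], [28, 20.5, 0], 1], [[0, 0, 0], [28, 20.5, 0], 1], [[0, 0, 0], [28, 20.5, 0], 1], [[0, 0, 0], [28, 20.5, 0], 1], [[0, 0, 0], [28, 20.5, 0], 1], [[0, 0, 0], [28, 20.5, 0], 1], [[0, 0, 0], [24, 17.6, 0], 1], [[0, 0, 0], [16, 12, 0], 1], [[0, 0, 0], [8, 6, 0], 1]])

```text
t: 7.12
tcp_pos: [0.4705, 0.0361, 0.2861]
tool_rot: [0.451, 0.893, 0.0, -0.001]
force: [0.1, -0.7, -3.3]
finger_gap: 0.133
gripper_force: 44.7
```

>>> play_rows(rows=[[[0, 0, 3.4], [0, 0, 0], 1], [[0, 0, 6.5], [0, 0, 0], 1], [[0, 0, 6.5], [0, 0, 0], 1], [[0, 0, 6.5], [0, 0, 0], 1], [[0, 0, 6.5], [0, 0, 0], 1], [[0, 0, 6.5], [0, 0, 0], 1], [[0, 0, 6.5], [0, 0, 0], 1], [[0, 0, 0], [0, 0, 0], 1], [[0, 0, 0], [0, 0, 0], 1]])

```text
t: 7.87
tcp_pos: [0.4716, 0.0326, 0.2862]
tool_rot: [0.743, 0.669, -0.0, -0.0]
force: [0.3, 0.5, -1.9]
finger_gap: 0.131
gripper_force: 44.6
```

Run:
```python
from h import *
s=to(.49,.0323,.2864,-6.1)
np.set_printoptions(precision=4,suppress=True)
im=[]
for n in("side","top"):
    p,d=snapshot(n);W=cloud(n,d)
    x,y=s["tcp_pos"][:2]
    hs=cv2.cvtColor(p,cv2.COLOR_RGB2HSV)
    k=(d>0)&(np.hypot(W[...,0]-x,W[...,1]-y)<.035)
    for lo,hi in((.155,.172),(.165,.215),(.20,.226),(.222,.238),(.24,.27)):
        P=W[k&(W[...,2]>lo)&(W[...,2]<hi)]
        if len(P)>3: print(n,lo,len(P),P.min(0),P.max(0),cv2.minAreaRect(P[:,:2].astype(np.float32)))
    u,v=proj(n,s["tcp_pos"])[0].astype(int)
    im.append(cv2.resize(p[max(0,v-60):v+60,max(0,u-60):u+60],(400,400)))
cv2.imwrite("pics/prehook.png",np.hstack(im)[:,:,::-1])
```

```text
t 7.87 pos [0.4716 0.0326 0.2862] yawY -5.98 tilt [-0.0003 -0.0002] F [ 0.26  0.51 -1.86] T [-0.03 -0.01  0.06] gap 0.131 gf 44.6
 tool mm [ 1.6 18.3 -0.2] turn z 0.1
side 0.155 43 [0.4515 0.0355 0.1595] [0.4873 0.0539 0.1718] ((0.4677257537841797, 0.04670296981930733), (0.03690505772829056, 0.013635331764817238), 14.30288028717041)
side 0.165 207 [0.451  0.03   0.1651] [0.4895 0.0544 0.2149] ((0.4679262042045593, 0.044506631791591644), (0.03959554061293602, 0.01852153241634369), 16.61976432800293)
side 0.2 122 [0.4506 0.0285 0.2001] [0.4918 0.0552 0.2257] ((0.4709445834159851, 0.04203144833445549), (0.04103841632604599, 0.0261673703789711), 1.3580232858657837)
side 0.222 160 [0.4514 0.0166 0.2221] [0.4918 0.0538 0.2377] ((0.4702087342739105, 0.03727401793003082), (0.03982454910874367, 0.0364929661154747), 19.686878204345703)
side 0.24 86 [0.4632 0.0152 0.24  ] [0.4795 0.058  0.2678] ((0.47113144397735596, 0.03616787865757942), (0.04367942363023758, 0.012666796334087849), 81.86021423339844)
```

View pics/prehook.png

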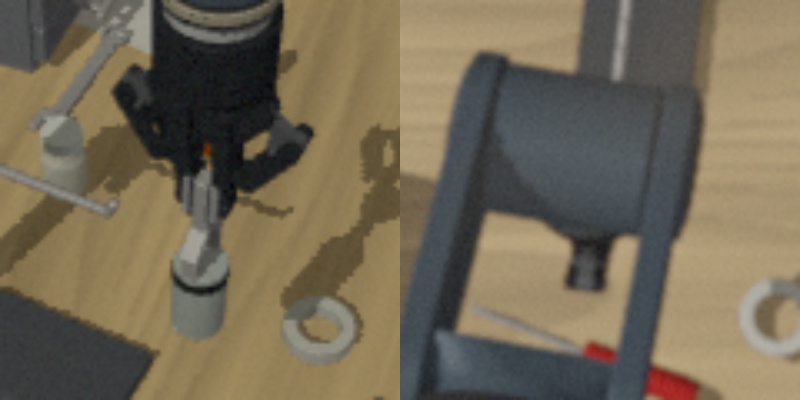

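The cartridge is upright under the gripper at about (198,290) in the left crop. The eye is open along the bar and sits 3.5 mm to +y of the TCP. Passing it over the tip.

>>> play_rows(rows=[[[0, 0, 0], [-0.4, 4, 0], 1], [[0, 0, 0], [-0.4, 8, 0], 1], [[0, 0, 0], [-0.4, 10, 0], 1], [[0, 0, 0], [-0.5, 10, 0], 1], [[0, 0, 0], [0, 10, 0], 1], [[0, 0, 0], [0, 10, 0], 1], [[0, 0, 0], [0, 10, 0], 1], [[0, 0, 0], [0, 10, 0], 1], [[0, 0, 0], [0, 10, 0], 1], [[0, 0, 0], [0, 10, 0], 1], [[0, 0, 0], [0, 5, 0], 1], [[0, 0, 0], [0, 2.4, 0], 1]])

```text
t: 8.97
tcp_pos: [0.5715, 0.0204, 0.2862]
tool_rot: [0.744, 0.668, 0.0, 0.0]
force: [0.4, -0.4, -3.4]
finger_gap: 0.132
gripper_force: 44.7
```

Run:
```python
from h import *
F=[]
for i in range(6): snapshot("side"); F.append(sense()["force"])
print(np.mean(F,0),np.std(F,0))
s=to(.5703,.0205,.2684,-6.1)
p,d=snapshot("side");W=cloud("side",d);k=(d>0)&(abs(W[...,1]-.024)<.03)&(W[...,0]>.53)&(W[...,0]<.55)&(W[...,2]>.23)&(W[...,2]<.27)
print("tip",W[k].mean(0) if k.any() else 0)
u,v=proj("side",s["tcp_pos"])[0].astype(int)
cv2.imwrite("pics/onhook.png",cv2.resize(p[v-50:v+70,u-70:u+70],(700,600))[:,:,::-1])
```

```text
[ 0.52051514  0.05677095 -3.52252216] [0.37563969 0.44506947 0.32179941]
t 9.27 pos [0.5697 0.0207 0.2863] yawY -6.12 tilt [-0.0007  0.0001] F [ 0.41  0.34 -3.65] T [-0.03  0.05 -0.02] gap 0.138 gf 44.7
 tool mm [-0.2  0.6 17.9] turn z -0.0
tip [0.5423389  0.02771527 0.24838806]
```

View pics/onhook.png

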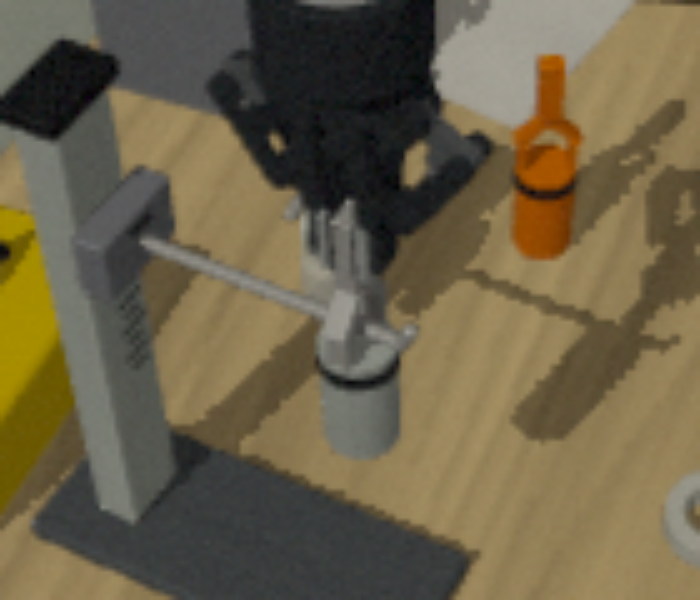

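The bar runs through the eye, with the tip visible at (410,335) on the near side. Lowering at 30 mm/s.

>>> play_rows(rows=[[[0, 0, 0], [0, 0, 2], 1], [[0, 0, 0], [0, 0, 2.5], 1], [[0, 0, 0], [0, 0, 2.5], 1], [[0, 0, 0], [0, 0, 2.5], 1], [[0, 0, 0], [0, 0, 2.5], 1], [[0, 0, 0], [0, 0, 2.5], 1], [[0, 0, 0], [0, 0, 2.5], 1], [[0, 0, 0], [0, 0, 2.5], 1], [[0, 0, 0], [0, 0, 2.5], 1], [[0, 0, 0], [0, 0, 2.5], 1], [[0, 0, 0], [0, 0, 2.5], 1], [[0, 0, 0], [0, 0, 2.5], 1]])

```text
t: 10.32
tcp_pos: [0.5704, 0.0206, 0.2567]
tool_rot: [0.744, 0.668, 0.0, 0.0]
force: [0.5, 0.2, -2.2]
finger_gap: 0.136
gripper_force: 44.7
```

>>> play_rows(rows=[[[0, 0, 0], [0, 0, 2.5], 1], [[0, 0, 0], [0, 0, 2.5], 1], [[0, 0, 0], [0, 0, 2.5], 1], [[0, 0, 0], [0, 0, 2.5], 1], [[0, 0, 0], [0, 0, 2.5], 1], [[0, 0, 0], [0, 0, 2.5], 1], [[0, 0, 0], [0, 0, 2.5], 1], [[0, 0, 0], [0, 0, 2.5], 1], [[0, 0, 0], [0, 0, 2.5], 1], [[0, 0, 0], [0, 0, 2.5], 1], [[0, 0, 0], [0, 0, 2], 1], [[0, 0, 0], [0, 0, 1], 1]])

```text
t: 11.32
tcp_pos: [0.5704, 0.0206, 0.2286]
tool_rot: [0.744, 0.668, 0.0, -0.0]
force: [-0.2, 1.1, -0.3]
finger_gap: 0.137
gripper_force: 44.9
```

```bash
cat >> h.py <<'E'
def look(k=8):
    F=[]
    for i in range(k): p,d=snapshot("side"); s=sense(); F.append(s["force"])
    print("F mean",np.mean(F,0).round(2)); W=cloud("side",d)
    # bar height between eye and carriage
    m=(d>0)&(W[...,0]>.585)&(W[...,0]<.66)&(W[...,2]>.1)&(W[...,2]<.3)
    m&=abs(W[...,1]-(.0238-.107*(W[...,0]-.57)))<.02
    print("bar z",np.percentile(W[m][:,2],[10,50,90]).round(4),m.sum())
    return p,d,W
E
python3 - <<'E'
from h import *
look();to(.5703,.0205,.2084,-6.1)
E
```

```text
F mean [-0.59  0.88 -0.78]
bar z [0.2017 0.2697 0.296 ] 232
t 11.72 pos [0.5704 0.0206 0.229 ] yawY -6.12 tilt [ 0.0003 -0.    ] F [-0.27  1.9  -1.45] T [ 0.22  0.11 -0.03] gap 0.132 gf 44.9
 tool mm [-0.1 -0.1 20.6] turn z -0.0
```

>>> play_rows(rows=[[[0, 0, 0], [0.3, 0, 1.5], 1], [[0, 0, 0], [0.3, 0, 2], 1], [[0, 0, 0], [0.3, 0, 2], 1], [[0, 0, 0], [0.3, 0, 2], 1], [[0, 0, 0], [0, 0, 2], 1], [[0, 0, 0], [0, 0, 1.5], 1], [[0, 0, 0], [0, 0, 1], 1]])

```text
t: 12.3
tcp_pos: [0.5707, 0.0218, 0.2166]
tool_rot: [0.744, 0.668, 0.0, 0.0]
force: [0.2, 0.7, 0.8]
finger_gap: 0.135
gripper_force: 45.1
```

Run:
```python
from h import *
p,d,W=look();s=to(.5703,.0205,.2084,-6.1)
u,v=proj("side",s["tcp_pos"])[0].astype(int)
cv2.imwrite("pics/low.png",cv2.resize(p[v-50:v+70,u-70:u+70],(700,600))[:,:,::-1])
```

```text
F mean [ 0.15  1.15 -0.31]
bar z [0.1916 0.2665 0.2947] 274
t 12.7 pos [0.5707 0.0218 0.217 ] yawY -6.12 tilt [ 0.0006 -0.    ] F [0.04 1.98 0.04] T [ 0.24 -0.15 -0.  ] gap 0.13 gf 45.1
 tool mm [-1.3 -0.2  8.6] turn z -0.0
```

View pics/low.png

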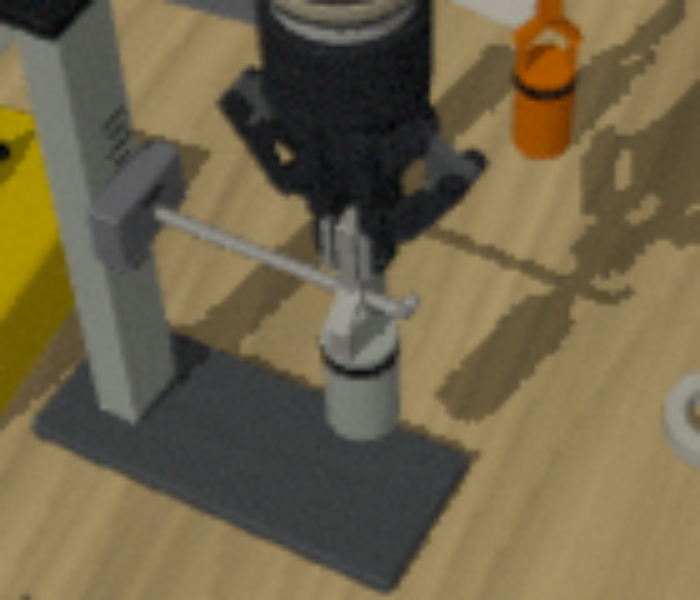

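The hook has sunk with the cartridge, and the can is still well above the base plate. A small lateral force of 1.1 N remains, so I'll shift +y to centre and finish easing on.

>>> play_rows(rows=[[[0, 0, 0], [0.4, 0, 0.5], 1], [[0, 0, 0], [0.4, 0, 1], 1], [[0, 0, 0], [0.4, 0, 1], 1], [[0, 0, 0], [0.4, 0, 1], 1], [[0, 0, 0], [0.4, 0, 0.5], 1]])

```text
t: 13.12
tcp_pos: [0.5708, 0.0223, 0.2127]
tool_rot: [0.744, 0.669, -0.001, 0.001]
force: [0.1, -6.4, 0.5]
finger_gap: 0.13
gripper_force: 45.1
```

```bash
sed -i 's/W\[...,2\]<.3)$/W[...,2]<.225)/' h.py
python3 - <<'E'
from h import *
p,d,W=look();s=to(.5703,.0205,.2084,-6.1)
E
```

```text
F mean [-0.25 -5.39 -0.01]
bar z [0.1849 0.1889 0.1909] 98
t 13.52 pos [0.5708 0.0223 0.2128] yawY -6.1 tilt [-0.0001 -0.0029] F [-0.62 -5.47  0.63] T [-1.    0.02  0.04] gap 0.13 gf 45.1
 tool mm [-1.8 -0.3  4.4] turn z 0.0
```

>>> play_rows(rows=[[[0, 0, 0], [-0.4, 0, 0], 1], [[0, 0, 0], [-0.4, 0, 0], 1], [[0, 0, 0], [-0.4, 0, 0], 1], [[0, 0, 0], [-0.4, 0, 0], 1], [[0, 0, 0], [0, 0, 0], 1]])

```text
t: 13.93
tcp_pos: [0.5707, 0.0221, 0.2129]
tool_rot: [0.744, 0.668, 0.0, 0.0]
force: [-0.2, -4.7, -0.1]
finger_gap: 0.137
gripper_force: 45.1
```

Run:
```python
from h import *
p,d,W=look(10);s=to(.5703,.0205,.2084,-6.1)
```

```text
F mean [ 0.99 -3.76  0.22]
bar z [0.1836 0.1888 0.191 ] 98
t 14.43 pos [0.5707 0.0221 0.2129] yawY -6.12 tilt [ 0.0004 -0.0001] F [ 1.41 -4.37  0.19] T [-0.77 -0.18 -0.05] gap 0.132 gf 45.2
 tool mm [-1.7 -0.2  4.5] turn z -0.0
```

>>> play_rows(rows=[[[0, 0, 0], [-0.4, 0, 0], 1], [[0, 0, 0], [-0.4, 0, 0], 1], [[0, 0, 0], [-0.4, 0, 0], 1], [[0, 0, 0], [0, 0, 0], 1]])

```text
t: 14.77
tcp_pos: [0.5706, 0.0219, 0.2129]
tool_rot: [0.744, 0.668, 0.001, -0.0]
force: [2.1, -0.2, -0.3]
finger_gap: 0.132
gripper_force: 45.1
```

Run:
```python
from h import *
p,d,W=look(10);s=to(.5703,.0205,.2084,-6.1)
```

```text
F mean [ 2.37  2.48 -0.06]
bar z [0.1841 0.1887 0.1915] 100
t 15.27 pos [0.5706 0.0217 0.2128] yawY -6.14 tilt [0.0005 0.0014] F [ 2.6   3.96 -1.  ] T [ 0.72 -0.56  0.05] gap 0.131 gf 45.1
 tool mm [-1.2 -0.1  4.4] turn z -0.0
```

>>> play_rows(rows=[[[0, 0, 0], [0.4, 0.1, 0], 1], [[0, 0, 0], [0.4, 0.1, 0], 1], [[0, 0, 0], [0, 0, 0], 1], [[0, 0, 0], [0, 0, 0], 1]], grip_force=20)

```text
t: 15.6
tcp_pos: [0.5706, 0.0218, 0.2128]
tool_rot: [0.744, 0.668, -0.0, -0.0]
force: [2.6, 2.2, 0.3]
finger_gap: 0.131
gripper_force: 45.1
```

Run:
```python
from h import *
p,d,W=look(3);s=to(.5703,.0205,.2084,-6.1)
```

```text
F mean [ 2.19  2.76 -0.1 ]
bar z [0.1861 0.1888 0.1913] 94
t 15.75 pos [0.5706 0.0218 0.2128] yawY -6.12 tilt [-0.0002  0.0001] F [ 2.08  2.11 -0.05] T [ 0.5  -0.44  0.06] gap 0.134 gf 45.1
 tool mm [-1.3 -0.2  4.4] turn z -0.0
```

>>> play_rows(rows=[[[0, 0, 0], [0.4, 0.2, 0], 1], [[0, 0, 0], [0, 0, 0], 0.86], [[0, 0, 0], [0, 0, 0], 0.84], [[0, 0, 0], [0, 0, 0], 0.8], [[0, 0, 0], [0, 0, 0], 0.7], [[0, 0, 0], [0, 0, 0], 0.5], [[0, 0, 0], [0, 0, 0], 0.4], [[0, 0, 0], [0, 0, 0], 0.4]])

```text
t: 16.42
tcp_pos: [0.5708, 0.022, 0.2128]
tool_rot: [0.744, 0.668, -0.0, -0.0]
force: [0.4, -0.4, -0.1]
finger_gap: 0.597
gripper_force: 0.0
```

Run:
```python
from h import *
for i in range(4):
    p,d,W=look(4)
    k=(d>0)&(np.hypot(W[...,0]-.57,W[...,1]-.024)<.035)&(W[...,2]<.135)&(W[...,2]>.09); print("can",W[k].min(0).round(4),W[k].max(0).round(4))
s=to(.5703,.0205,.2084,-6.1)
u,v=proj("side",s["tcp_pos"])[0].astype(int)
cv2.imwrite("pics/hang.png",cv2.resize(p[v-50:v+70,u-70:u+70],(700,600))[:,:,::-1])
```

```text
F mean [0.36 0.2  0.05]
bar z [0.1842 0.1894 0.219 ] 125
can [0.5507 0.0181 0.0908] [0.5851 0.0443 0.1347]
F mean [-0.3   0.04 -0.39]
bar z [0.1852 0.1893 0.2182] 128
can [0.5503 0.0182 0.0907] [0.5847 0.0437 0.135 ]
F mean [ 0.38 -0.24 -0.05]
bar z [0.1847 0.1891 0.2189] 127
can [0.5502 0.0168 0.0909] [0.5855 0.0439 0.1349]
F mean [ 0.13 -0.28 -0.2 ]
bar z [0.1843 0.1892 0.2193] 128
can [0.5504 0.0192 0.09  ] [0.5853 0.0443 0.1349]
t 17.22 pos [0.5709 0.0221 0.2128] yawY -6.12 tilt [-0. -0.] F [ 0.38 -0.4  -0.63] T [-0.01 -0.03 -0.  ] gap 0.593 gf 0.0
 tool mm [-1.7 -0.5  4.4] turn z -0.0
```

View pics/hang.png

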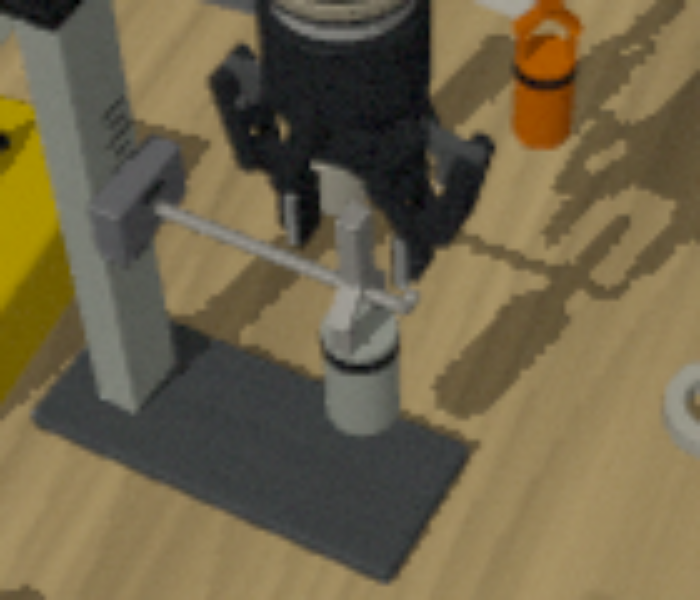

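It hangs freely and still, with the tab clear of both pads. I'll wait two more seconds, then re-grip.

>>> play_rows(rows=[[[0, 0, 0], [0, 0, 0], 0.4], [[0, 0, 0], [0, 0, 0], 0.4], [[0, 0, 0], [0, 0, 0], 0.4], [[0, 0, 0], [0, 0, 0], 0.4], [[0, 0, 0], [0, 0, 0], 0.4], [[0, 0, 0], [0, 0, 0], 0.4], [[0, 0, 0], [0, 0, 0], 0.4], [[0, 0, 0], [0, 0, 0], 0.4], [[0, 0, 0], [0, 0, 0], 0.4], [[0, 0, 0], [0, 0, 0], 0.4], [[0, 0, 0], [0, 0, 0], 0.4], [[0, 0, 0], [0, 0, 0], 0.4]])

```text
t: 18.22
tcp_pos: [0.5709, 0.0221, 0.2128]
tool_rot: [0.744, 0.668, -0.0, -0.0]
force: [0.2, 0.1, 0.1]
finger_gap: 0.598
gripper_force: 0.0
```

>>> play_rows(rows=[[[0, 0, 0], [0, 0, 0], 0.4], [[0, 0, 0], [0, 0, 0], 0.4], [[0, 0, 0], [0, 0, 0], 0.4], [[0, 0, 0], [0, 0, 0], 0.4], [[0, 0, 0], [0, 0, 0], 0.4], [[0, 0, 0], [0, 0, 0], 0.4], [[0, 0, 0], [0, 0, 0], 0.4], [[0, 0, 0], [0, 0, 0], 0.4], [[0, 0, 0], [0, 0, 0], 0.4], [[0, 0, 0], [0, 0, 0], 0.4], [[0, 0, 0], [0, 0, 0], 0.4], [[0, 0, 0], [0, 0, 0], 0.4]])

```text
t: 19.22
tcp_pos: [0.5709, 0.0221, 0.2128]
tool_rot: [0.744, 0.668, -0.0, -0.0]
force: [0.3, 0.1, 0.7]
finger_gap: 0.602
gripper_force: 0.0
```

>>> play_rows(rows=[[[0, 0, 0], [0, 0, 0], 0.6], [[0, 0, 0], [0, 0, 0], 0.7], [[0, 0, 0], [0, 0, 0], 0.76], [[0, 0, 0], [0, 0, 0], 0.8], [[0, 0, 0], [0, 0, 0], 0.83], [[0, 0, 0], [0, 0, 0], 0.86], [[0, 0, 0], [0, 0, 0], 0.89], [[0, 0, 0], [0, 0, 0], 0.93], [[0, 0, 0], [0, 0, 0], 1], [[0, 0, 0], [0, 0, 0], 1], [[0, 0, 0], [0, 0, 0], 1], [[0, 0, 0], [0, 0, 0], 1]], grip_force=45)

```text
t: 20.22
tcp_pos: [0.5707, 0.0221, 0.2127]
tool_rot: [0.744, 0.668, -0.0, -0.0]
force: [-1.0, -0.1, 0.4]
finger_gap: 0.135
gripper_force: 45.6
```

Run:
```python
from h import *
p,d,W=look(3);s=to(.5703,.0205,.2864,-6.1)
```

```text
F mean [-1.44 -0.21  0.13]
bar z [0.1839 0.1883 0.1905] 99
t 20.37 pos [0.5707 0.0221 0.2128] yawY -6.12 tilt [-0.0005  0.    ] F [-1.27 -0.78  0.97] T [ 0.01  0.18 -0.02] gap 0.134 gf 45.7
 tool mm [ -1.7  -0.3 -73.6] turn z -0.0
```

>>> play_rows(rows=[[[0, 0, 0], [0, 0, -1.5], 1], [[0, 0, 0], [0, 0, -2.5], 1], [[0, 0, 0], [0, 0, -2.5], 1], [[0, 0, 0], [0, 0, -2.5], 1], [[0, 0, 0], [0, 0, -2.5], 1], [[0, 0, 0], [0, 0, -2.5], 1], [[0, 0, 0], [0, 0, -2.5], 1], [[0, 0, 0], [0, 0, -2.5], 1], [[0, 0, 0], [0, 0, -2.5], 1], [[0, 0, 0], [0, 0, -2.5], 1], [[0, 0, 0], [0, 0, -2.5], 1], [[0, 0, 0], [0, 0, -2.5], 1]])

```text
t: 21.37
tcp_pos: [0.5708, 0.0222, 0.2419]
tool_rot: [0.744, 0.668, -0.0, -0.0]
force: [-0.9, -0.1, -0.9]
finger_gap: 0.131
gripper_force: 45.5
```

>>> play_rows(rows=[[[0, 0, 0], [0, 0, -2.5], 1], [[0, 0, 0], [0, 0, -2.5], 1], [[0, 0, 0], [0, 0, -2.5], 1], [[0, 0, 0], [0, 0, -2.5], 1], [[0, 0, 0], [0, 0, -2.5], 1], [[0, 0, 0], [0, 0, -2.5], 1], [[0, 0, 0], [0, 0, -2], 1], [[0, 0, 0], [0, 0, -1.7], 1], [[0, 0, 0], [0, 0, -1.7], 1], [[0, 0, 0], [0, 0, -1.7], 1], [[0, 0, 0], [0, 0, -1.7], 1], [[0, 0, 0], [0, 0, -1.7], 1]])

```text
t: 22.37
tcp_pos: [0.5711, 0.0221, 0.2674]
tool_rot: [0.744, 0.668, 0.0, 0.0]
force: [0.3, -0.2, -3.0]
finger_gap: 0.137
gripper_force: 45.4
```

>>> play_rows(rows=[[[0, 0, 0], [0, 0, -1.7], 1], [[0, 0, 0], [0, 0, -1.7], 1], [[0, 0, 0], [0, 0, -1.7], 1], [[0, 0, 0], [0, 0, -1.7], 1], [[0, 0, 0], [0, 0, -2], 1], [[0, 0, 0], [0, 0, -2], 1], [[0, 0, 0], [0, 0, -2], 1], [[0, 0, 0], [0, 0, -2], 1], [[0, 0, 0], [0, 0, -2.5], 1], [[0, 0, 0], [0, 0, -2.5], 1], [[0, 0, 0], [0, 0, -1], 1], [[0, 0, 0], [0, 0, 0], 1]])

```text
t: 23.37
tcp_pos: [0.5712, 0.0221, 0.2885]
tool_rot: [0.744, 0.668, 0.0, 0.0]
force: [-0.1, -0.1, -3.1]
finger_gap: 0.128
gripper_force: 45.3
```

```bash
sed -i 's/W\[...,2\]<.225)$/W[...,2]<.265)/' h.py
python3 - <<'E'
from h import *
p,d,W=look(3);s=to(.5703,.0205,.2864,-6.1)
u,v=proj("side",s["tcp_pos"])[0].astype(int)
cv2.imwrite("pics/up.png",cv2.resize(p[v-50:v+70,u-70:u+70],(700,600))[:,:,::-1])
E
```

```text
F mean [-0.15  0.24 -3.08]
bar z [0.2312 0.2437 0.2462] 109
t 23.52 pos [0.5708 0.0221 0.288 ] yawY -6.12 tilt [-0.0003  0.    ] F [-0.34  0.36 -3.61] T [ 0.01  0.   -0.03] gap 0.135 gf 45.3
 tool mm [-1.7 -0.3  1.6] turn z -0.0
```

View pics/up.png

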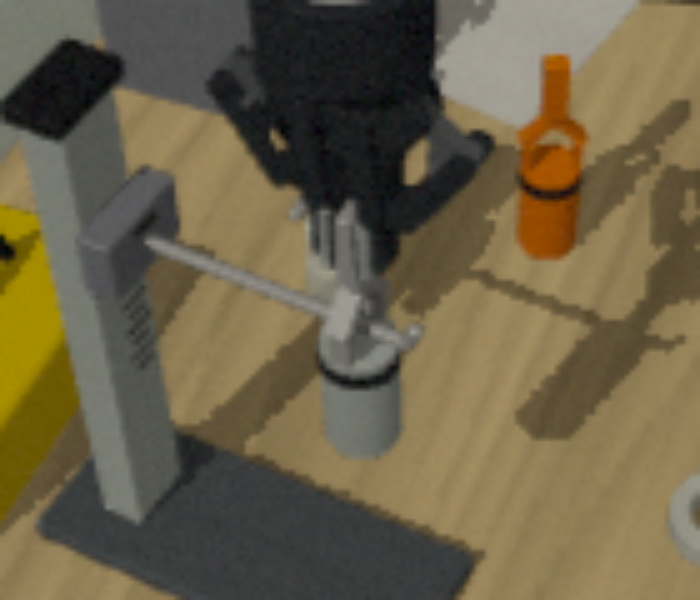

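The hook is back at zero (bar z 0.244, as before) and the eye is clear above the bar. I'll withdraw along -x, then measure the held can and the well.

>>> play_rows(rows=[[[0, 0, 0], [0, -4, 0], 1], [[0, 0, 0], [0, -8, 0], 1], [[0, 0, 0], [0, -10, 0], 1], [[0, 0, 0], [0, -10, 0], 1], [[0, 0, 0], [0, -10, 0], 1], [[0, 0, 0], [0, -10, 0], 1], [[0, 0, 0], [0, -10, 0], 1], [[0, 0, 0], [0, -10, 0], 1], [[0, 0, 0], [0, -10, 0], 1], [[0, 0, 0], [0, -10, 0], 1], [[0, 0, 0], [0, -6, 0], 1], [[0, 0, 0], [0, -2, 0], 1]])

```text
t: 24.52
tcp_pos: [0.47, 0.0331, 0.2881]
tool_rot: [0.744, 0.668, -0.0, -0.0]
force: [-0.5, -0.7, -3.3]
finger_gap: 0.132
gripper_force: 45.3
```

Run:
```python
from h import *
np.set_printoptions(precision=4,suppress=True)
z=np.load("pics/side0.npz")
# case: rim rect by rays on z=.055 from yellow mask corners in both views
for n in("side","top"):
    z=np.load(f"pics/{n}0.npz");p,d=z["p"],z["d"];W=cloud(n,d)
    hsv=cv2.cvtColor(p,cv2.COLOR_RGB2HSV)
    m=(hsv[...,0]>20)&(hsv[...,0]<34)&(hsv[...,1]>170)&(hsv[...,2]>60)&(W[...,0]<.6)&(W[...,0]>.33)&(W[...,1]>.2)&(W[...,1]<.42)&(W[...,2]>.03)
    ys,xs=np.nonzero(m)
    G=np.array([ray(n,u,v,.055)[:2] for u,v in zip(xs,ys)]); ok=abs(W[m][:,2]-.055)<(.006 if n=="side" else .012); G=G[ok]
    r=cv2.minAreaRect(G.astype(np.float32));print(n,ok.sum(),r,np.median(W[m][:,2]))
    a=np.radians(-12.35);ex=np.array([np.cos(a),np.sin(a)]);c=np.array(r[0]);print(" well by rim",c-.035*ex)
    # hole: depth below block top within black block
    w0=c-.035*ex; k=(d>0)&(np.hypot(W[...,0]-w0[0],W[...,1]-w0[1])<.034)
    Q=W[k]; low=Q[Q[:,2]<.038]; print(" in hole",len(low),np.median(Q[:,2]),low.min(0) if len(low) else "",low.max(0) if len(low) else "", (cv2.minEnclosingCircle(low[:,:2].astype(np.float32)) if len(low) else ""))
s=to(.4272,.3207,.2864)
x,y=s["tcp_pos"][:2];C=[]
for i in range(4):
    p,d=snapshot("side");W=cloud("side",d);k=(d>0)&(np.hypot(W[...,0]-x,W[...,1]-y)<.035)
    Z=lambda lo,hi:W[k&(W[...,2]>lo)&(W[...,2]<hi)]
    P=Z(.165,.222)[:,:2];A=np.c_[2*P,np.ones(len(P))]
    from scipy.optimize import least_squares
    f=least_squares(lambda q:np.hypot(P[:,0]-q[0],P[:,1]-q[1])-.02,[x,y],loss="soft_l1",f_scale=.002).x
    e=Z(.24,.265);T=Z(.222,.236);C.append(np.r_[f-[x,y],cv2.minAreaRect(e[:,:2].astype(np.float32))[0]-np.array([x,y])])
    if i==0:
        for lo in(.165,.185,.205):
            P=Z(lo,lo+.02)[:,:2];print(lo,least_squares(lambda q:np.hypot(P[:,0]-q[0],P[:,1]-q[1])-.02,[x,y],loss="soft_l1",f_scale=.002).x-[x,y])
print("can off, eye off",np.mean(C,0),np.std(C,0))
```

```text
side 717 ((0.46143490076065063, 0.313726544380188), (0.1217041015625, 0.16106189787387848), 77.7046890258789) 0.053994299623633835
 well by rim [0.4272 0.3212]
 in hole 295 0.046557929715182134 [0.3934 0.2981 0.0127] [0.4498 0.3345 0.0377] ((0.4216039180755615, 0.3218028247356415), 0.028311142697930336)
top 103 ((0.46180978417396545, 0.3101785182952881), (0.11794399470090866, 0.15067923069000244), 77.38211822509766) 0.04447443005999174
 well by rim [0.4276 0.3177]
 in hole 202 0.04309562056126559 [0.3992 0.3043 0.0074] [0.4534 0.3439 0.0376] ((0.42628541588783264, 0.32241690158843994), 0.02729194238781929)
t 24.52 pos [0.47   0.0331 0.2881] yawY -6.12 tilt [-0.001   0.0002] F [-0.53 -0.72 -3.26] T [-0.    0.01  0.05] gap 0.132 gf 45.3
 tool mm [281.4 -73.2   1.8] 
0.165 [-0.0001  0.0005]
0.185 [-0.0001  0.0006]
0.205 [-0.      0.0009]
can off, eye off [0.0009 0.0004 0.0006 0.002 ] [0.0009 0.0002 0.0005 0.0004]
```

Run:
```python
from h import *
from scipy.optimize import minimize
np.set_printoptions(precision=4,suppress=True)
def disc(n,d):
    W=cloud(n,d);c=get_calibration(n)["xyz"]
    t=(.047-c[2])/(W[...,2]-c[2]);G=c+(W-c)*t[...,None]   # rays on mouth plane
    k=(d>0)&(np.hypot(G[...,0]-.427,G[...,1]-.320)<.036)
    G=G[k][:,:2];low=(W[k][:,2]<.0415)
    # disc of radius 22 mm that best separates low from high
    best=min(((np.sum(low!=(np.hypot(G[:,0]-x,G[:,1]-y)<.022)),x,y) for x in np.arange(.417,.4375,.0005) for y in np.arange(.310,.3305,.0005)))
    L=[(x,y) for x in np.arange(.417,.4375,.0005) for y in np.arange(.310,.3305,.0005) if np.sum(low!=(np.hypot(G[:,0]-x,G[:,1]-y)<.022))<=best[0]+2]
    return low.sum(),len(low),best[0],np.mean(L,0)
for n in("side","top"):
    print(n,disc(n,np.load(f"pics/{n}0.npz")["d"]))
for n in("side","side","top"):
    print(n,disc(n,snapshot(n)[1]))
```

```text
side (np.int64(303), 838, np.int64(22), array([0.4275, 0.3211]))
top (np.int64(235), 554, np.int64(39), array([0.4283, 0.3203]))
side (np.int64(302), 837, np.int64(24), array([0.4275, 0.3211]))
side (np.int64(306), 838, np.int64(22), array([0.4275, 0.3211]))
top (np.int64(228), 555, np.int64(38), array([0.4286, 0.3197]))<stdin>:6: RuntimeWarning: divide by zero encountered in divide
<stdin>:6: RuntimeWarning: invalid value encountered in multiply
```

>>> play_rows(rows=[[[0, 0, 0], [8.6, -2.2, 0], 1], [[0, 0, 0], [17.2, -4.5, 0], 1], [[0, 0, 0], [28.6, -7.5, 0], 1], [[0, 0, 0], [28.6, -7.5, 0], 1], [[0, 0, 0], [28.6, -7.5, 0], 1], [[0, 0, 0], [28.6, -7.5, 0], 1], [[0, 0, 0], [28.6, -7.5, 0], 1], [[0, 0, 0], [28.6, -7.5, 0], 1], [[0, 0, 0], [28.6, -7.5, 0], 1], [[0, 0, 0], [28.6, -7.5, 0], 1], [[0, 0, 0], [17.2, -4.5, 0], 1], [[0, 0, 0], [8.6, -2.2, 0], 1]])

```text
t: 25.87
tcp_pos: [0.4275, 0.3224, 0.2879]
tool_rot: [0.743, 0.669, 0.0, -0.001]
force: [-0.1, 0.8, -3.5]
finger_gap: 0.136
gripper_force: 45.3
```

>>> play_rows(rows=[[[0, 0, 0], [0, 0, 5], 1], [[0, 0, 0], [0, 0, 10], 1], [[0, 0, 0], [0, 0, 12], 1], [[0, 0, 0], [0, 0, 12], 1], [[0, 0, 0], [0, 0, 12], 1], [[0, 0, 0], [0, 0, 12], 1], [[0, 0, 0], [0, 0, 12], 1], [[0, 0, 0], [0, 0, 6], 1], [[0, 0, 0], [0, 0, 2], 1], [[0, 0, 0], [0, 0, 0], 1], [[0, 0, 0], [0, 0, 0], 1]])

```text
t: 26.78
tcp_pos: [0.4289, 0.319, 0.2053]
tool_rot: [0.744, 0.668, 0.0, 0.0]
force: [-0.4, -0.1, -1.8]
finger_gap: 0.128
gripper_force: 45.2
```

```bash
cat >> h.py <<'E'
from scipy.optimize import least_squares
def can(n,base,lo=.008,hi=.06,k=4):
    s=sense();x,y=s["tcp_pos"][:2];out=[]
    for i in range(k):
        p,d=snapshot(n);W=cloud(n,d);m=(d>0)&(np.hypot(W[...,0]-x,W[...,1]-y)<.032)
        Q=W[m&(W[...,2]>base+lo)&(W[...,2]<base+hi)];P=Q[:,:2]
        f=least_squares(lambda q:np.hypot(P[:,0]-q[0],P[:,1]-q[1])-.02,[x,y],loss="soft_l1",f_scale=.0015).x
        e=W[m&(W[...,2]>base+.085)&(W[...,2]<base+.108)]
        r=cv2.minAreaRect(e[:,:2].astype(np.float32)) if len(e)>4 else None
        t=W[m&(W[...,2]>base+.066)&(W[...,2]<base+.078)]
        out.append(np.r_[f,r[0] if r else [0,0]])
    print(n,"can",np.mean(out,0)[:2].round(4),"n",len(P),"eye",np.mean(out,0)[2:].round(4),r[1:] if r else "","top range",t.min(0).round(4) if len(t) else "",t.max(0).round(4) if len(t) else "","low z",Q.min(0).round(4))
E
python3 - <<'E'
from h import *
s=to(.4270,.3195,.205)
can("side",s["tcp_pos"][2]-.1284); can("top",s["tcp_pos"][2]-.1284)
E
```

```text
t 26.78 pos [0.4289 0.319  0.2053] yawY -6.17 tilt [0.0005 0.0001] F [-0.43 -0.07 -1.84] T [-0.01  0.02  0.03] gap 0.128 gf 45.2
 tool mm [ 0.3 -1.9  0.3] 
side can [0.4294 0.3199] n 144 eye [0.4305 0.3334] ((0.017740018665790558, 0.012263841927051544), 85.47019958496094) top range [0.4095 0.3055 0.1429] [0.448  0.3405 0.1536] low z [0.4089 0.3172 0.0849]
top can [0.4299 0.3208] n 74 eye [0.4283 0.3068] ((0.010070948861539364, 0.014689832925796509), 4.728634834289551) top range [0.4121 0.3007 0.143 ] [0.4495 0.3288 0.1542] low z [0.4099 0.2997 0.085 ]
```

>>> play_rows(rows=[[[0, 0, 0], [0, -0.9, 3], 1], [[0, 0, 0], [0, -0.8, 4], 1], [[0, 0, 0], [0, 0, 4], 1], [[0, 0, 0], [0, 0, 4], 1], [[0, 0, 0], [0, 0, 4], 1], [[0, 0, 0], [0, 0, 3], 1], [[0, 0, 0], [0, 0, 2], 1], [[0, 0, 0], [0, 0, 2], 1], [[0, 0, 0], [0, 0, 2], 1], [[0, 0, 0], [0, 0, 2], 1], [[0, 0, 0], [0, 0, 2], 1], [[0, 0, 0], [0, 0, 1], 1]])

```text
t: 28.18
tcp_pos: [0.4267, 0.3195, 0.1719]
tool_rot: [0.744, 0.668, -0.0, -0.0]
force: [0.6, -0.3, -3.3]
finger_gap: 0.133
gripper_force: 45.3
```

Run:
```python
from h import *
look(3);s=to(.4270,.3195,.1454)
can("side",s["tcp_pos"][2]-.1284,.02,.06,2)
```

```text
F mean [ 0.07 -0.45 -2.97]
bar z [0.2415 0.2439 0.2459] 94
t 28.33 pos [0.4267 0.3196 0.1721] yawY -6.13 tilt [-0.0001 -0.    ] F [-0.21 -0.4  -3.01] T [-0.    0.01  0.04] gap 0.132 gf 45.3
 tool mm [-0.1  0.3 26.7] 
side can [0.4271 0.3202] n 97 eye [0.4279 0.3339] ((0.015699248760938644, 0.012160521000623703), 86.9208755493164) top range [0.4077 0.3053 0.1097] [0.446  0.3403 0.1212] low z [0.4065 0.3175 0.0637]
```

>>> play_rows(rows=[[[0, 0, 0], [0, 0, 1.5], 1], [[0, 0, 0], [0, 0, 1.5], 1], [[0, 0, 0], [0, 0, 1.5], 1], [[0, 0, 0], [0, 0, 1.5], 1], [[0, 0, 0], [0, 0, 1.5], 1], [[0, 0, 0], [0, 0, 1.5], 1]])

```text
t: 28.93
tcp_pos: [0.4267, 0.3196, 0.1629]
tool_rot: [0.744, 0.668, -0.0, -0.0]
force: [-0.3, 0.3, -4.0]
finger_gap: 0.132
gripper_force: 45.3
```

Run:
```python
from h import *
look(3);s=to(.4270,.3195,.1454)
```

```text
F mean [ 0.44 -0.16 -3.14]
bar z [0.2415 0.2444 0.2457] 93
t 29.08 pos [0.4266 0.3196 0.1629] yawY -6.13 tilt [-0.0004 -0.0002] F [-0.09  0.13 -3.05] T [-0.05 -0.03 -0.01] gap 0.135 gf 45.2
 tool mm [-0.   0.4 17.5]
```

It slides in freely. Continuing nearly to the floor.

>>> play_rows(rows=[[[0, 0, 0], [0, 0, 1.5], 1], [[0, 0, 0], [0, 0, 1.5], 1], [[0, 0, 0], [0, 0, 1.5], 1], [[0, 0, 0], [0, 0, 1.5], 1], [[0, 0, 0], [0, 0, 1.5], 1], [[0, 0, 0], [0, 0, 1.5], 1], [[0, 0, 0], [0, 0, 1.5], 1], [[0, 0, 0], [0, 0, 1.5], 1], [[0, 0, 0], [0, 0, 1.5], 1], [[0, 0, 0], [0, 0, 1], 1]])

```text
t: 29.92
tcp_pos: [0.4267, 0.3196, 0.1484]
tool_rot: [0.744, 0.668, -0.0, -0.0]
force: [-0.0, -0.1, -2.9]
finger_gap: 0.131
gripper_force: 45.3
```

Run:
```python
from h import *
look(4);s=to(.4270,.3195,.1454)
```

```text
F mean [ 0.19 -0.28 -3.29]
bar z [0.2412 0.2438 0.2464] 95
t 30.12 pos [0.4268 0.3196 0.1486] yawY -6.12 tilt [0. 0.] F [-0.26  0.1  -2.94] T [-0.02  0.02 -0.  ] gap 0.134 gf 45.3
 tool mm [-0.1  0.3  3.2]
```

>>> play_rows(rows=[[[0, 0, 0], [0, 0, 0.8], 1], [[0, 0, 0], [0, 0, 0.7], 1], [[0, 0, 0], [0, 0, 0.6], 1], [[0, 0, 0], [0, 0, 0.5], 1], [[0, 0, 0], [0, 0, 0.4], 1], [[0, 0, 0], [0, 0, 0], 1]])

```text
t: 30.62
tcp_pos: [0.4268, 0.3196, 0.1456]
tool_rot: [0.744, 0.668, 0.0, 0.0]
force: [0.1, 0.2, -3.4]
finger_gap: 0.132
gripper_force: 45.3
```

Run:
```python
from h import *
look(4);s=to(.4270,.3195,.1454)
```

```text
F mean [-0.28  0.03 -2.98]
bar z [0.2408 0.2442 0.2457] 95
t 30.82 pos [0.4268 0.3196 0.1456] yawY -6.12 tilt [0.0001 0.    ] F [ 0.04 -0.4  -3.67] T [-0.03  0.04 -0.02] gap 0.13 gf 45.3
 tool mm [-0.1  0.3  0.2]
```

>>> play_rows(rows=[[[0, 0, 0], [0, 0, 0.4], 1], [[0, 0, 0], [0, 0, 0.4], 1], [[0, 0, 0], [0, 0, 0.4], 1], [[0, 0, 0], [0, 0, 0], 1]])

```text
t: 31.15
tcp_pos: [0.4269, 0.3198, 0.1455]
tool_rot: [0.744, 0.668, 0.0, 0.0]
force: [-1.6, -0.3, 5.9]
finger_gap: 0.137
gripper_force: 46.7
```

Run:
```python
from h import *
look(4);s=to(.4270,.3195,.1454)
```

```text
F mean [-1.49 -0.29  5.88]
bar z [0.2409 0.2442 0.246 ] 94
t 31.35 pos [0.4269 0.3198 0.1455] yawY -6.12 tilt [0.0009 0.0005] F [-1.44 -0.81  6.24] T [-0.13  0.38  0.02] gap 0.132 gf 46.7
 tool mm [-0.3  0.1  0.1]
```

It's seated: 6 N on the floor at the predicted height. Back off 0.6 mm, release, and withdraw upwards.

>>> play_rows(rows=[[[0, 0, 0], [0, 0, -0.6], 1], [[0, 0, 0], [0, 0, 0], 1], [[0, 0, 0], [0, 0, 0], 0.86], [[0, 0, 0], [0, 0, 0], 0.8], [[0, 0, 0], [0, 0, 0], 0.6], [[0, 0, 0], [0, 0, 0], 0.4], [[0, 0, 0], [0, 0, 0], 0.4], [[0, 0, 0], [0, 0, 0], 0.4], [[0, 0, 0], [0, 0, -5], 0.4], [[0, 0, 0], [0, 0, -15], 0.4], [[0, 0, 0], [0, 0, -20], 0.4], [[0, 0, 0], [0, 0, -20], 0.4]])

```text
t: 32.35
tcp_pos: [0.4264, 0.3194, 0.2055]
tool_rot: [0.744, 0.668, -0.001, -0.0]
force: [0.4, 0.6, 0.7]
finger_gap: 0.603
gripper_force: 0.0
```

>>> play_rows(rows=[[[0, 0, 0], [0, 0, -25], 0.4], [[0, 0, 0], [0, 0, -25], 0.4], [[0, 0, 0], [0, 0, -15], 0.4], [[0, 0, 0], [0, 0, -5], 0.4], [[0, 0, 0], [0, 0, 0], 0.4], [[0, 0, 0], [0, 0, 0], 0.4], [[0, 0, 0], [0, 0, 0], 0.4]])

```text
t: 32.93
tcp_pos: [0.4259, 0.3192, 0.2737]
tool_rot: [0.744, 0.668, -0.001, -0.0]
force: [-0.6, 0.2, 0.8]
finger_gap: 0.601
gripper_force: 0.0
```

Run:
```python
from h import *
p,d,W=look(3);s=to(.4270,.3195,.1454)
k=(d>0)&(np.hypot(W[...,0]-.4275,W[...,1]-.321)<.03)&(W[...,2]<.19)
Q=W[k];t=Q[Q[:,2]>.14]
print("tab top z",np.percentile(Q[:,2],[97,99,100]).round(4),"exp .172; tab xy",np.median(t,0).round(4))
for lo in(.05,.075,.09,.105,.13,.15):
    q=Q[(Q[:,2]>lo)&(Q[:,2]<lo+.015)];print(lo,len(q),((q.min(0)+q.max(0))/2).round(4))
c=Q[(Q[:,2]>.075)&(Q[:,2]<.095)];print("can top band z",np.percentile(c[:,2],[50,80]).round(4))
```

```text
F mean [ 0.51  0.24 -0.  ]
bar z [0.2431 0.2447 0.246 ] 11
t 33.08 pos [0.4261 0.3193 0.2737] yawY -6.13 tilt [-0.0025 -0.0012] F [ 0.25 -0.06 -0.17] T [-0.01  0.    0.03] gap 0.597 gf 0.0
 tool mm [  0.5   1.1 128.3] 
tab top z [0.1733 0.1747 0.1769] exp .172; tab xy [0.4252 0.325  0.171 ]
0.05 68 [0.4275 0.327  0.0573]
0.075 182 [0.4265 0.3221 0.083 ]
0.09 28 [0.4266 0.3227 0.0964]
0.105 55 [0.4266 0.321  0.1127]
0.13 19 [0.4265 0.3234 0.1376]
0.15 21 [0.4261 0.3236 0.1574]
can top band z [0.0876 0.0892]
```

```bash
python3 -c "
from station import *
print(sign_off())"
```

```text
the job is handed in; nothing more can be done
None
```

The cartridge was weighed (about 3.4 N, roughly 56 mm of hook travel), lifted off with the hook back at zero, stood fully home in the case well, and the job is handed in.

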